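# Balance the dust-box flap for cleaning

## Task

The sander's dust box is due for a brush-out. Lift the loose cap off the hose stub on the flap, set it down gently on the bench with its open side down and let go of it; then take the flap by its handle, swing it up without letting it drop or slam, and finish while holding the handle with the flap still, at its over-centre balance point, where it would fall neither shut nor open. Leave the other things on the bench where they are.

Things in the scene. Friction and masses are not known exactly. Their poses are not given: they have to be found in the camera images.
- dustbox: Open-topped grey steel box fixed to the bench, 160 (x) x 160 (y) x 90 high mm. Origin on the bench; the walls reach 65 mm to its -x, 95 mm to its +x and 80 mm to either side in y. Its -x side is the front, facing roughly the robot, where the flap's handle sticks out; +z up. Turned by up to 0.35 rad either way.
- hinge (a point): Middle of the flap's hinge line: 80 mm along the box's +x from the box's origin, 95 mm above the bench; the line runs along the box's y axis. The hinge turns freely: let go, the flap falls. The flap weighs about 0.75 kg (up to 25% more or less, same balance angle); at most about 2.5 N at the handle lifts it.
- flap (a joint): Angle of the flap, rad. 0 = shut, level on the box; grows as the front (handle) edge swings up and over, away from the robot, to a stop at 2.3. At 1.571 the plate is upright. The weight and stub on its face make it balance before that, at 1.32: plate still leaning 14 degrees from upright towards the box's front. Below that it falls shut, above it falls open.
- flap_handle (a point): Middle of the handle's grip bar: round steel bar, 10 mm thick, 100 mm long, parallel to the hinge line, 195 mm from it, in the plane of the plate, carried at its ends by two 10 mm rods. The opening between bar and plate is 50 x 90 mm: fingers pointing down can straddle the bar at any angle; it can turn between them. Shut: 95 mm above the bench, 115 mm in front (-x) of the box's origin.
- stub_top (a point): Centre of the top of the hose stub: 44 mm diameter, 30 mm tall, square on the flap's plate (140 long x 152 wide x 4 mm), axis 85 mm from the hinge line. Flap shut: 127 mm above the bench, 5 mm in front of the box's origin. A steel weight, 24 x 120 x 36 mm high, lies on the plate along the hinge, 16 mm from it.
- cap_knob (a point): Loose black plastic cap over the stub, about 80 g: round skirt 58 mm outside, 50 mm inside diameter, 22 mm tall, 17 mm deep inside, open below, with a round knob 26 mm in diameter, 24 mm tall on top. This point is the knob's centre, 34 mm above the open edge, on the axis; z points up. On the stub it is 144 mm above the bench; standing on the bench 34 mm.
- cap: The same cap; origin at the centre of its open lower edge, z up through the knob.
- tape: Bystander: paper tape roll lying flat, 100 mm diameter, 24 mm tall; origin at the centre of its underside. Not to be moved.
- bracket: Bystander: clear plastic U-shaped bracket, 60 x 50 x 38 mm tall; origin at the centre of its underside. Not to be moved.
- extrusion: Bystander: aluminium bar offcut of I shape, 40 x 160 (y) x 40 mm tall; origin at the centre of its underside. Not to be moved.
Mind the look-alikes: they are no part of the job. What is meant by the cap is not blue, pink or yellow, and is the larger of those in its own colour.

How it is judged:
By the outcome, as a careful person would: the job done as asked, in the order asked, and still so for the second after the job is handed in, while the arm keeps its last pose, push and grip.
It also fails if it takes over 58 s, if anything falls off the work surface, if the arm or the gripper's body presses on something with over 40 N, if the wrist force passes 120 N, or if a joint passes its speed limit or range.

## Robot

A 6-joint arm with a two-finger parallel gripper is mounted at the origin on the work surface. World frame = base frame: x ahead of the robot, y to its left, z up, the work surface at z = 0. Lengths are in m, angles in rad, forces in N, time in s.
With the tool pointing down it reaches from about 0.3 to 0.875 m from the base axis. Payload 6.4 kg.
Tool frame: the origin (TCP) lies midway between the tips of the shut fingers; the grasp point (between the pads) lies 19 mm behind it; z points along the fingers, y is the line along which they close (so a half turn about z gives the same grasp; the last joint's range is limited). The gripper opens to 85 mm and grips with 20 to 120 N. Pads are 22 mm wide; open, the fingers measure 114 mm over their backs; the gripper's body (76 mm by 85 mm) begins 54 mm behind the grasp point. The pads swing forward as they close: fully open they stand 13 mm farther back than shut.
Start: joints at [-1.324, 0.181, 1.607, -0, 1.354, -0.206], TCP at [0.252, -0.517, 0.231] pointing down, gripper open.
Joint ranges: [-2.99, 2.99], [-0.89, 2.07], [0.3, 2.58], [-1.14, 4.28], [0, 2.63], [-3.12, 3.12]. Speed limits (rad/s): [2.57, 2.57, 3.01, 3.14, 3.14, 3.14].

## Interface

Orientations are given as a rotation vector (axis times angle).
In Python, from workcell import sensors, vision, job, finder gives the robot as it stands.
- The arm moves only by the shell command python3 -m pendant 'ROWS'. ROWS is JSON, a list of rows, each a list of 7 numbers: the shift along the tool's x, y, z scaled (see below), then the turn, a rotation vector about the tool's x, y, z scaled (see below), then the opening, from 0 (shut) to 1 (fully open). A call has exactly 8 rows; each row is the pose to reach, as a shift and turn from the pose commanded when the call began, along the tool's axes at that moment, turning the shorter way round; what a row does not reach only later rows make up. The controller multiplies each number of a shift by 30 cm and each number of a turn by 180 degrees. A row lasts 1/12 s, in which the tool goes at most 41.7 mm and 7.16 degrees, less where a joint would pass 70% of its speed; a pose out of reach is approached as far as the arm can. A call with a number of a shift or a turn outside -1 to 1 is refused whole. A call with a gripper value outside its range is refused whole. The fingers move at their own pace and stop on an object; the grip force is fixed at half the most. Time passes only in rows, so rows that repeat a pose let the fingers close, or fill a call up. It gives the time, the measured TCP pose, the force, the opening and the grip force at its end, in the units of the state.
- sensors.observe(): the state, without advancing time (a new reading comes with each control period).
- vision.get_image(name): name is "scene" or "side" or "wrist"; returns (picture, depth): 400x640x3 uint8, blue, green, red; 400x640 float32, m along the optical axis (not along the pixel's ray), 0 where there is no reading.
- vision.calibration(name): a dict with "fx", "fy", "cx", "cy" (pixels), "position" and "orientation" of the camera in the world; the wrist camera has in their place "mount" (4x4, takes a point from camera to tool coordinates, whose origin is the TCP and whose axes are the flange's). Camera axes: x right, y up, looking along -z (the intrinsics and any distortion apply to the point x, -y, -z); pixel columns grow to the right and rows downward; lengths in m; the calibration is good to about 2 mm. The wrist camera is an equidistant fisheye: a pixel r from the principal point sees the ray r / f radians off the axis. A picture is of the moment at which its call begins: read the wrist's pose just before it. calibration takes no time and is no camera call.
- job.hand_in(): hands the job in; it is judged then, once.
Trained networks look in the newest picture that a camera, given by its name, has taken for a name from the list of things; names that differ only in an ending like _2 or _b are one class to them, and where a whole thing is asked for, a point or a joint stands for the part that bears it (a point fixed in the world has none). Each returns a list of dicts, best first, with "confidence" (0 to 1); they miss things now and then, are a little off and sometimes report something else, mostly with a low value. They report only what shows in the picture. A call takes as long as a camera call. They do not tell look-alikes from the thing itself.
- finder.outline_of(camera, name): "region" (400x640 bool, what is visible of it) and "extent" ([left, top, right, bottom] in pixels, round what is visible of it).
The state is a dict: "t": time; "joints": joint angles; "joint_vel": joint speeds; "joint_torque": joint torques, N m; "tcp_pos": TCP position; "orientation": TCP orientation; "force": force on the tool from outside, world axes, zero at the start; "torque": the same for the moment, N m; "finger_gap": finger opening in m; "grip_force": force on a finger pad.
Only numpy, scipy, OpenCV 4.12 (cv2) and the standard library are available. Lean on these libraries where they do the work, as an engineer would, in place of code of your own. Each camera call takes 0.05 s, during which the arm holds its last target. There are 200 camera calls.

## Working session

There is one attempt and no reset: what is moved stays moved. The work goes in short steps, Python scripts to look and compute and a shell command to move; the robot and the scene stay as the last step left them, time stands still between calls to the robot, and variables do not carry over. Pictures are saved under pics/ and viewed, at most 10 in all, crops included, and the job is handed in when it is done.

```bash
ls; mkdir -p pics; cat > h.py <<'E'
import numpy as np, cv2
from scipy.spatial.transform import Rotation as R
from workcell import sensors, vision, job, finder
def world(name, uv, d):
    """pixels Nx2, depth N -> world (scene/side)"""
    c=vision.calibration(name); uv=np.atleast_2d(uv).astype(float); d=np.atleast_1d(d)
    p=np.c_[(uv[:,0]-c['cx'])/c['fx']*d, -(uv[:,1]-c['cy'])/c['fy']*d, -d]
    o=np.array(c['orientation']); M=R.from_rotvec(o).as_matrix() if o.size==3 else o
    return p@M.T+np.array(c['position'])
def cloud(name, depth, mask):
    v,u=np.nonzero(mask&(depth>0)); return world(name,np.c_[u,v],depth[v,u])
E
python3 - <<'E'
from h import *
for n in ('scene','side'):
    im,d=vision.get_image(n); cv2.imwrite(f'pics/{n}0.png',im); np.save(f'{n}0.npy',d)
    print(n,vision.calibration(n))
    for t in ('cap','dustbox','flap','flap_handle','tape','bracket','extrusion'):
        for r in finder.outline_of(n,t)[:4]:
            m=np.array(r['region']); p=cloud(n,d,m)
            print(t,round(r['confidence'],2),[int(x) for x in r['extent']], np.round(np.median(p,0),3) if len(p) else None, np.round(np.percentile(p,[3,97],axis=0),3).tolist() if len(p) else '')
print(sensors.observe())
E
```

```text
pics
scene {'fx': 462.29046029461665, 'fy': 462.29046029461665, 'cx': 312.4340665090487, 'cy': 203.01300003951292, 'position': array([1.13953426, 0.69109247, 0.72774843]), 'orientation': array([0.44713265, 1.1695187 , 2.2098386 ])}
cap 0.87 [319, 208, 345, 239] [0.589 0.115 0.132] [[0.559, 0.082, 0.111], [0.608, 0.134, 0.157]]
cap 0.77 [369, 286, 391, 308] [0.569 0.252 0.017] [[0.545, 0.227, 0.002], [0.584, 0.268, 0.037]]
cap 0.76 [393, 235, 419, 255] [0.397 0.177 0.022] [[0.368, 0.146, 0.003], [0.415, 0.197, 0.047]]
cap 0.63 [306, 321, 325, 341] [0.736 0.235 0.016] [[0.717, 0.215, 0.005], [0.75, 0.248, 0.034]]
dustbox 0.71 [269, 209, 387, 311] [0.649 0.143 0.081] [[0.489, 0.03, 0.003], [0.728, 0.187, 0.135]]
dustbox 0.49 [321, 212, 347, 242] [0.589 0.115 0.132] [[0.556, 0.084, 0.111], [0.608, 0.134, 0.157]]
flap 0.85 [284, 208, 387, 268] [0.606 0.134 0.098] [[0.474, 0.042, 0.095], [0.663, 0.177, 0.136]]
flap_handle 0.95 [285, 210, 385, 272] [0.602 0.132 0.098] [[0.471, 0.037, 0.092], [0.664, 0.178, 0.136]]
tape 0.63 [423, 307, 474, 353] [0.527 0.398 0.021] [[0.478, 0.35, 0.002], [0.
[... 1430 characters left out ...]
598, -0.325, 0.041]]
{'t': 0.8, 'joints': array([-1.32430063e+00,  1.80787041e-01,  1.60699456e+00,  3.01711693e-05,
        1.35376544e+00, -2.06295707e-01]), 'joint_vel': array([-0.00174495, -0.0008184 , -0.00139028,  0.00028489,  0.00041426,
       -0.0004958 ]), 'joint_torque': array([-1.50270498e-04, -4.44795799e+01, -3.51664138e+01, -4.60692154e-04,
        5.97115977e-04, -2.27525936e-05]), 'tcp_pos': array([ 0.25158367, -0.5170742 ,  0.23129838]), 'orientation': array([3.06138320e+00, 7.05162786e-01, 4.77109995e-05]), 'force': array([ 0.19627286, -0.25656928,  0.54684062]), 'torque': array([ 0.04387632, -0.01476686, -0.01348606]), 'grip_force': 0.0, 'finger_gap': 0.08539451077652725}
```

```bash
python3 - <<'E'
from h import *
a=cv2.imread('pics/scene0.png')[140:370,190:490]; b=cv2.imread('pics/side0.png')[140:360,140:430]
a=cv2.resize(a,(780,598)) ; cv2.imwrite('pics/a.png',a)
b=cv2.resize(b,(780,592)); cv2.imwrite('pics/b.png',b)
P=[]
for n in ('scene','side'):
    d=np.load(n+'0.npy'); p=cloud(n,d,np.ones_like(d,bool)); P.append(p)
    k=p[(p[:,2]>.152)&(p[:,2]<.162)&(np.hypot(p[:,0]-.58,p[:,1]-.11)<.06)]
    print(n,'knob top',len(k),k.mean(0),np.ptp(k,axis=0))
    h=p[(p[:,2]>.088)&(p[:,2]<.106)&(abs(p[:,0]-.57)<.16)&(abs(p[:,1]-.11)<.14)]
    r=cv2.minAreaRect(h[:,:2].astype(np.float32)*1000); print(r)
P=np.vstack(P)
h=P[(P[:,2]>.088)&(P[:,2]<.106)&(abs(P[:,0]-.57)<.16)&(abs(P[:,1]-.11)<.14)]
im=np.zeros((300,340),np.uint8); im[((h[:,1]+.03)*1000).astype(int).clip(0,299),((h[:,0]-.4)*1000).astype(int).clip(0,339)]=255
cv2.imwrite('pics/top.png',cv2.resize(im,None,fx=2,fy=2))
E
```

```text
scene knob top 78 [0.58130475 0.10708067 0.15573188] [0.02733671 0.0254669  0.00628964]
((573.9682006835938, 105.2042007446289), (163.170166015625, 214.5689239501953), 86.43286895751953)
side knob top 68 [0.5754386  0.10901843 0.1553782 ] [0.02610939 0.02515215 0.00588775]
((568.4096069335938, 108.41082000732422), (160.11183166503906, 214.5132598876953), 85.92724609375)
```

View pics/a.png

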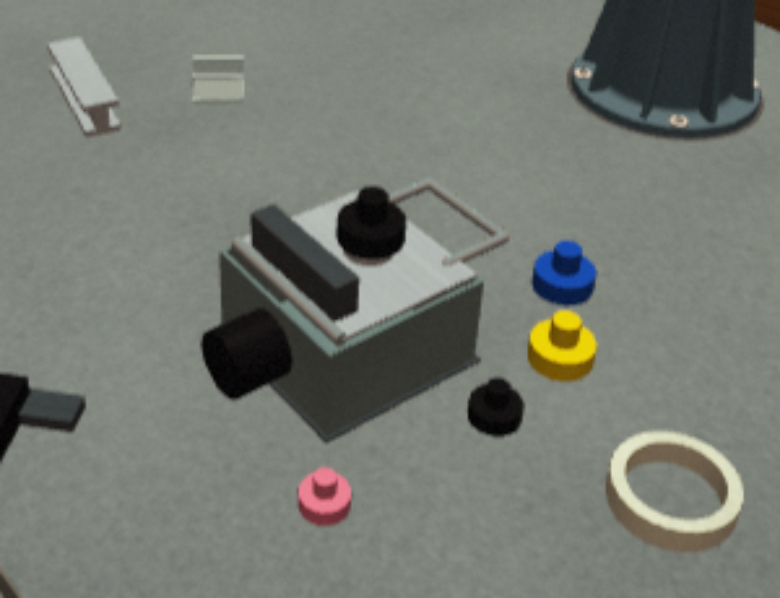

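View pics/b.png

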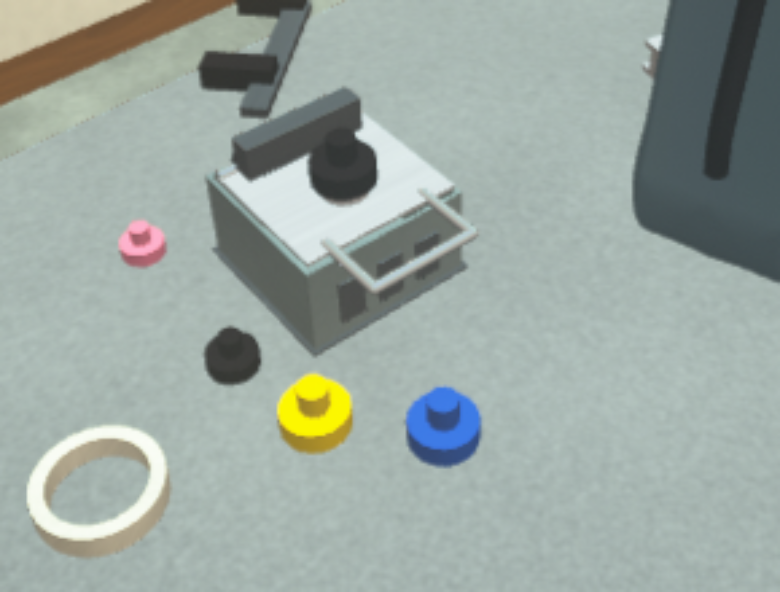

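View pics/top.png

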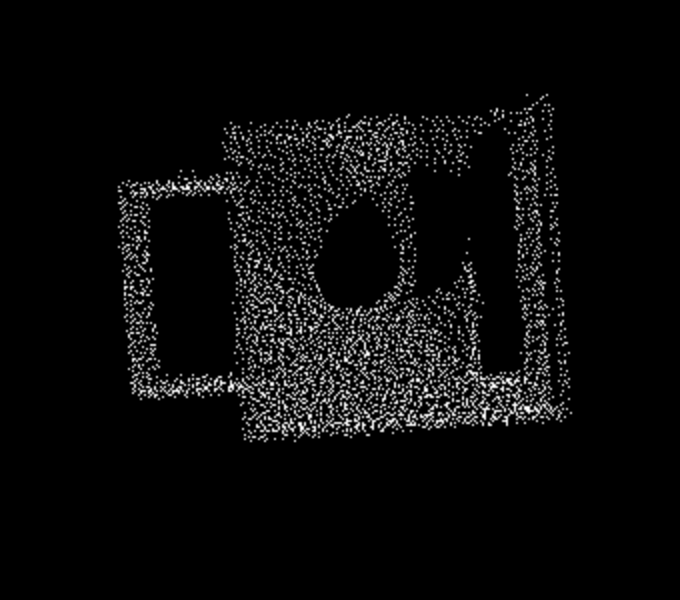

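The candidates, by pixel in the scene crop:
- Black cap on the stub: (372,220)
- Small black cap on the bench: (495,405)
- Blue (565,270), yellow (562,345) and pink (325,495)

The one on the stub is meant: it is black, and clearly larger than the other black one. The side crop shows the same at (343,165) versus (232,355).

Box yaw is about -0.065. The handle is near (0.469, 0.114), the hinge near (0.664, 0.101) and the knob near (0.578, 0.108). These agree with the given offsets to within a few mm.

The cap will go down at about (0.52, -0.13), which is clear.

```bash
cat >> h.py <<'E'
def togo(target, ydir=None):
    """rows' numbers for a world target (TCP) and a horizontal tool-y direction, tool down"""
    s=sensors.observe(); M=R.from_rotvec(s['orientation']).as_matrix()
    d=M.T@(np.array(target)-s['tcp_pos'])/.3
    t=np.zeros(3)
    if ydir is not None:
        y=np.array([*ydir,0.]); y/=np.linalg.norm(y); z=np.array([0,0,-1.]); x=np.cross(y,z)
        t=R.from_matrix(M.T@np.c_[x,y,z]).as_rotvec()/np.pi
    print('t',round(s['t'],2),'tcp',np.round(s['tcp_pos'],4),'F',np.round(s['force'],1),'gap',round(s['finger_gap'],4),'grip',round(s['grip_force'],1))
    print('shift',np.round(d,4),'turn',np.round(t,4))
E
python3 -m pendant '[[0.05,-0.035,0,0,0,-0.02,0.6],[0.15,-0.106,0,0,0,-0.058,0.6],[0.27,-0.19,-0.02,0,0,-0.096,0.6],[0.39,-0.275,-0.03,0,0,-0.134,0.6],[0.51,-0.36,-0.04,0,0,-0.172,0.6],[0.63,-0.445,-0.05,0,0,-0.21,0.6],[0.74,-0.525,-0.06,0,0,-0.248,0.6],[0.83,-0.59,-0.06,0,0,-0.28,0.6]]'
python3 -c "
from h import *
togo([.578,.108,.24],[.998,-.065])"
```

```text
t: 1.47
tcp_pos: [0.3982, -0.2484, 0.2501]
orientation: [2.463, 1.947, 0.0]
force: [0.7, 0.3, 0.4]
finger_gap: 0.0508
grip_force: 0.0
t 1.47 tcp [ 0.3982 -0.2484  0.2501] F [0.7 0.3 0.4] gap 0.0508 grip 0.0
shift [1.2944 0.3089 0.033 ] turn [ 0.0004  0.0003 -0.0534]
```

```bash
python3 -m pendant '[[0.12,0.029,0,0,0,-0.02,0.6],[0.24,0.057,0,0,0,-0.053,0.6],[0.36,0.086,0,0,0,-0.053,0.6],[0.48,0.115,0,0,0,-0.053,0.6],[0.6,0.143,0,0,0,-0.053,0.6],[0.72,0.172,0,0,0,-0.053,0.6],[0.83,0.198,0,0,0,-0.053,0.6],[0.9,0.215,0,0,0,-0.053,0.6]]'
python3 -c "
from h import *
togo([.578,.108,.24],[.998,-.065])"
```

```text
t: 2.13
tcp_pos: [0.5248, 0.0001, 0.2495]
orientation: [2.298, 2.142, 0.002]
force: [-0.1, 0.8, 0.2]
finger_gap: 0.0516
grip_force: 0.0
t 2.13 tcp [5.248e-01 1.000e-04 2.495e-01] F [-0.1  0.8  0.2] gap 0.0516 grip 0.0
shift [0.371  0.1517 0.032 ] turn [ 0.0002 -0.0002 -0.0015]
```

```bash
python3 -m pendant '[[0.06,0.025,0,0,0,0,0.6],[0.16,0.065,0.01,0,0,0,0.6],[0.26,0.106,0.02,0,0,0,0.6],[0.33,0.135,0.03,0,0,0,0.6],[0.371,0.152,0.04,0,0,0,0.6],[0.371,0.152,0.08,0,0,0,0.6],[0.371,0.152,0.14,0,0,0,0.6],[0.371,0.152,0.18,0,0,0,0.6]]'
python3 - <<'E'
from h import *
togo([.578,.108,.137],[.998,-.065])
im,d=vision.get_image('wrist'); cv2.imwrite('pics/w1.png',im)
E
```

```text
t: 2.8
tcp_pos: [0.5764, 0.1041, 0.1932]
orientation: [-2.299, -2.14, 0.003]
force: [-0.1, 0.5, 0.5]
finger_gap: 0.0513
grip_force: 0.0
t 2.8 tcp [0.5764 0.1041 0.1932] F [-0.1  0.5  0.5] gap 0.0513 grip 0.0
shift [0.0136 0.0049 0.1872] turn [-0.0006  0.0002 -0.0022]
```

View pics/w1.png

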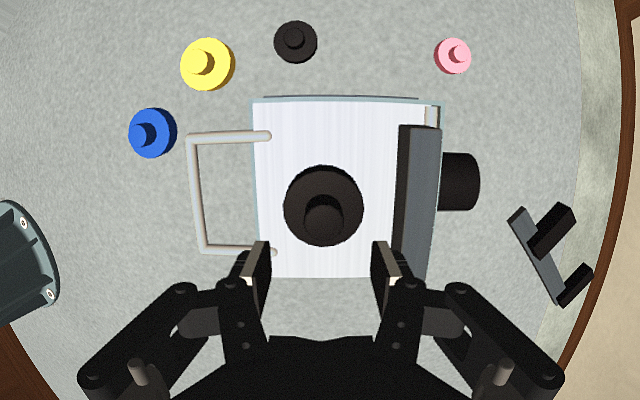

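```bash
python3 -m pendant '[[0.01,0.003,0.02,0,0,0,0.6],[0.012,0.003,0.06,0,0,0,0.6],[0.012,0.003,0.1,0,0,0,0.6],[0.012,0.003,0.14,0,0,0,0.6],[0.012,0.003,0.17,0,0,0,0.6],[0.012,0.003,0.185,0,0,0,0.6],[0.012,0.003,0.185,0,0,0,0.6],[0.012,0.003,0.185,0,0,0,0.4]]'
python3 -c "
from h import *
togo([.578,.108,.137],[.998,-.065])"
python3 -m pendant '[[0,0,0,0,0,0,0.3],[0,0,0,0,0,0,0.2],[0,0,0,0,0,0,0.1],[0,0,0,0,0,0,0],[0,0,0,0,0,0,0],[0,0,0,0,0,0,0],[0,0,0,0,0,0,0],[0,0,0,0,0,0,0]]'
python3 -c "
from h import *
togo([.578,.108,.22],[.998,-.065])"
```

```text
t: 3.52
tcp_pos: [0.5785, 0.1084, 0.1396]
orientation: [-2.3, -2.14, 0.0]
force: [-0.3, -1.0, 0.6]
finger_gap: 0.0407
grip_force: 0.0
t 3.52 tcp [0.5785 0.1084 0.1396] F [-0.3 -1.   0.6] gap 0.0407 grip 0.0
shift [-0.0013 -0.0017  0.0087] turn [-0.0001 -0.     -0.0022]
t: 4.18
tcp_pos: [0.5793, 0.1084, 0.1408]
orientation: [2.299, 2.139, 0.002]
force: [0.2, 0.4, 5.0]
finger_gap: 0.0234
grip_force: 59.4
t 4.18 tcp [0.5793 0.1084 0.1408] F [0.2 0.4 5. ] gap 0.0234 grip 59.4
shift [-0.0016 -0.0036 -0.2642] turn [ 0.0006 -0.     -0.0022]
```

```bash
python3 -m pendant '[[0,0,-0.01,0,0,0,0],[0,0,-0.03,0,0,0,0],[0,0,-0.06,0,0,0,0],[0,0,-0.1,0,0,0,0],[0,0,-0.14,0,0,0,0],[0,0,-0.18,0,0,0,0],[0,0,-0.21,0,0,0,0],[0,0,-0.23,0,0,0,0]]'
python3 - <<'E'
from h import *
togo([.52,-.13,.2],[.998,-.065])
im,d=vision.get_image('scene'); im2,_=vision.get_image('wrist')
cv2.imwrite('pics/l.png',np.hstack([cv2.resize(im[120:320,230:430],(400,400)),cv2.resize(im2[50:350,170:470],(400,400))]))
E
```

```text
t: 4.85
tcp_pos: [0.5793, 0.1084, 0.2111]
orientation: [2.298, 2.139, 0.003]
force: [-0.2, 0.0, -1.1]
finger_gap: 0.0239
grip_force: 59.0
t 4.85 tcp [0.5793 0.1084 0.2111] F [-0.2  0.  -1.1] gap 0.0239 grip 59.0
shift [-0.8067 -0.1403  0.0364] turn [ 0.0008 -0.     -0.0022]
```

View pics/l.png

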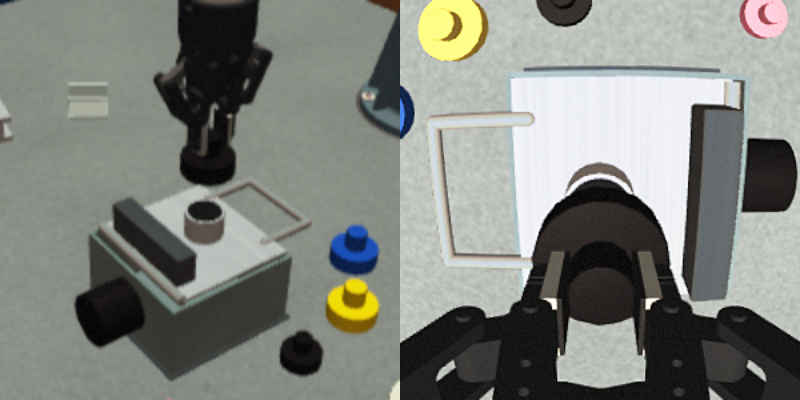

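The left half shows the cap level in the fingers at (207,163) with the bare stub below at (203,220). The right half shows it gripped by the knob. It has come off cleanly, so now I carry it to the clear spot.

```bash
python3 -m pendant '[[-0.04,-0.007,0,0,0,0,0],[-0.13,-0.023,0,0,0,0,0],[-0.25,-0.043,0,0,0,0,0],[-0.37,-0.064,0,0,0,0,0],[-0.49,-0.085,0,0,0,0,0],[-0.6,-0.105,0.05,0,0,0,0],[-0.7,-0.122,0.12,0,0,0,0],[-0.76,-0.132,0.2,0,0,0,0]]'
python3 -m pendant '[[-0.03,-0.005,0.06,0,0,0,0],[-0.045,-0.008,0.13,0,0,0,0],[-0.045,-0.008,0.19,0,0,0,0],[-0.045,-0.008,0.24,0,0,0,0],[-0.045,-0.008,0.27,0,0,0,0],[-0.045,-0.008,0.29,0,0,0,0],[-0.045,-0.008,0.3,0,0,0,0],[-0.045,-0.008,0.3,0,0,0,0]]'
python3 -c "
from h import *
togo([.52,-.13,.031],[.998,-.065])"
```

```text
t: 5.62
tcp_pos: [0.5217, -0.1199, 0.1486]
orientation: [2.3, 2.136, -0.001]
force: [-0.2, 0.1, -0.9]
finger_gap: 0.0238
grip_force: 59.0
t: 6.28
tcp_pos: [0.519, -0.1295, 0.0584]
orientation: [-2.299, -2.14, 0.001]
force: [-0.7, -0.7, -1.3]
finger_gap: 0.0235
grip_force: 59.0
t 6.28 tcp [ 0.519  -0.1295  0.0584] F [-0.7 -0.7 -1.3] gap 0.0235 grip 59.0
shift [-0.0016  0.0035  0.0914] turn [-0.0002 -0.0001 -0.0021]
```

Now down slowly, until there is a light touch at the bench.

```bash
python3 -m pendant '[[0,0,0.01,0,0,0,0],[0,0,0.025,0,0,0,0],[0,0,0.04,0,0,0,0],[0,0,0.055,0,0,0,0],[0,0,0.065,0,0,0,0],[0,0,0.073,0,0,0,0],[0,0,0.078,0,0,0,0],[0,0,0.08,0,0,0,0]]'
python3 -m pendant '[[0,0,0.001,0,0,0,0],[0,0,0.002,0,0,0,0],[0,0,0.003,0,0,0,0],[0,0,0.004,0,0,0,0],[0,0,0.005,0,0,0,0],[0,0,0.006,0,0,0,0],[0,0,0.007,0,0,0,0],[0,0,0.008,0,0,0,0]]'
python3 -c "
from h import *
togo([.52,-.13,.031],[.998,-.065])"
```

```text
t: 6.95
tcp_pos: [0.5191, -0.1294, 0.0344]
orientation: [-2.299, -2.14, 0.0]
force: [-0.1, 0.0, -1.2]
finger_gap: 0.0235
grip_force: 59.0
t: 7.62
tcp_pos: [0.5193, -0.1295, 0.0323]
orientation: [-2.3, -2.14, 0.0]
force: [1.2, -0.6, -1.3]
finger_gap: 0.0235
grip_force: 59.0
t 7.62 tcp [ 0.5193 -0.1295  0.0323] F [ 1.2 -0.6 -1.3] gap 0.0235 grip 59.0
shift [-0.0016  0.0025  0.0045] turn [-0.      0.     -0.0022]
```

```bash
python3 -m pendant '[[0,0,0.001,0,0,0,0],[0,0,0.002,0,0,0,0],[0,0,0.003,0,0,0,0],[0,0,0.004,0,0,0,0],[0,0,0.005,0,0,0,0],[0,0,0.006,0,0,0,0],[0,0,0.006,0,0,0,0],[0,0,0.006,0,0,0,0]]'
```

```text
t: 8.28
tcp_pos: [0.5193, -0.1295, 0.0308]
orientation: [2.3, 2.14, -0.0]
force: [-1.9, 1.2, 3.6]
finger_gap: 0.0233
grip_force: 59.3
```

```bash
python3 -m pendant '[[0,0,0,0,0,0,0.3],[0,0,0,0,0,0,0.35],[0,0,0,0,0,0,0.45],[0,0,0,0,0,0,0.6],[0,0,0,0,0,0,0.6],[0,0,0,0,0,0,0.6],[0,0,-0.02,0,0,0,0.6],[0,0,-0.06,0,0,0,0.6]]'
python3 -m pendant '[[0,0,-0.06,0,0,0,0.6],[0,0,-0.16,0,0,0,0.6],[0,0,-0.27,0,0,0,0.6],[0,0,-0.38,0,0,0,0.6],[0,0,-0.46,0,0,0,0.6],[0,0,-0.5,0,0,0,0.6],[0,0,-0.5,0,0,0,0.6],[0,0,-0.5,0,0,0,0.6]]'
python3 - <<'E'
from h import *
togo([.469,.114,.2],[.998,-.065])
for n in ('scene','side'):
    im,d=vision.get_image(n); p=cloud(n,d,np.ones_like(d,bool))
    k=p[(abs(p[:,0]-.52)<.05)&(abs(p[:,1]+.13)<.05)&(p[:,2]<.07)&(p[:,2]>.008)]
    if len(k): print(n,len(k),k.max(0),k.min(0), k[k[:,2]>.04].mean(0))
    h=p[(p[:,2]>.088)&(p[:,2]<.103)&(p[:,0]<.48)&(p[:,0]>.45)&(abs(p[:,1]-.115)<.04)]
    a=np.polyfit(h[:,1],h[:,0],1); print('bar x at y=.114',np.polyval(a,.114),'slope',a[0],'z',np.median(h[:,2]))
E
```

```text
t: 8.95
tcp_pos: [0.5181, -0.1289, 0.0478]
orientation: [-2.298, -2.138, 0.002]
force: [-0.5, 0.5, 0.2]
finger_gap: 0.0513
grip_force: 0.0
t: 9.62
tcp_pos: [0.5193, -0.1295, 0.1987]
orientation: [2.299, 2.14, 0.0]
force: [0.7, 0.6, -0.8]
finger_gap: 0.0514
grip_force: 0.0
t 9.62 tcp [ 0.5193 -0.1295  0.1987] F [ 0.7  0.6 -0.8] gap 0.0514 grip 0.0
shift [ 0.7974 -0.2253 -0.0047] turn [ 0.0002  0.0001 -0.0022]
scene 318 [ 0.55021874 -0.10251733  0.04817724] [ 0.4912911  -0.16091855  0.00809476] [ 0.52246746 -0.12986629  0.04544107]
bar x at y=.114 0.473072703055263 slope 0.06470582122422115 z 0.09844429464062776
side 348 [ 0.54648083 -0.09786801  0.04824695] [ 0.48780857 -0.15933706  0.0081461 ] [ 0.51558825 -0.12716936  0.04501275]
bar x at y=.114 0.4654242970728209 slope 0.07543955249829255 z 0.09844493601025867
```

Both cameras show the cap standing on the bench, with its top at 0.047. The bar's x is about 0.469. I go to the handle next.

```bash
python3 -m pendant '[[0.05,-0.014,0,0,0,0,0.6],[0.15,-0.042,0,0,0,0,0.6],[0.27,-0.076,0,0,0,0,0.6],[0.39,-0.11,0,0,0,0,0.6],[0.51,-0.144,0,0,0,0,0.6],[0.63,-0.178,0,0,0,0,0.6],[0.74,-0.209,0,0,0,0,0.6],[0.797,-0.225,0,0,0,-0.002,0.6]]'
python3 -m pendant '[[0,0,0,0,0,0,0.6],[0,0,0.04,0,0,0,0.6],[0,0,0.1,0,0,0,0.6],[0,0,0.16,0,0,0,0.6],[0,0,0.19,0,0,0,0.6],[0,0,0.2,0,0,0,0.6],[0,0,0.2,0,0,0,0.6],[0,0,0.2,0,0,0,0.6]]'
python3 - <<'E'
from h import *
togo([.469,.114,.076],[.998,-.065])
im,d=vision.get_image('wrist'); cv2.imwrite('pics/w2.png',im[80:400,100:540])
E
```

```text
t: 10.38
tcp_pos: [0.4663, 0.1177, 0.1968]
orientation: [-2.288, -2.148, 0.003]
force: [-1.0, -0.4, 0.0]
finger_gap: 0.0513
grip_force: 0.0
t: 11.05
tcp_pos: [0.4694, 0.1136, 0.1388]
orientation: [2.293, 2.147, 0.0]
force: [-1.0, 0.4, 0.7]
finger_gap: 0.0514
grip_force: 0.0
t 11.05 tcp [0.4694 0.1136 0.1388] F [-1.   0.4  0.7] gap 0.0514 grip 0.0
shift [ 0.0011 -0.0014  0.2095] turn [ 0.      0.     -0.0003]
```

View pics/w2.png

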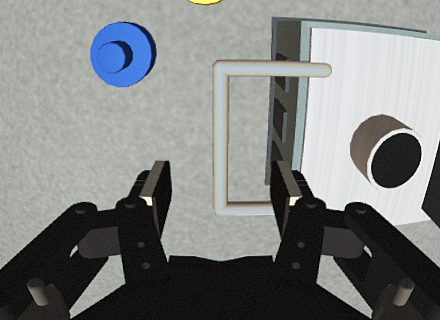

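The bar at column 221 is centred between the fingers at 165 and 280. I descend and close.

```bash
python3 -m pendant '[[0,0,0.03,0,0,0,0.6],[0,0,0.08,0,0,0,0.6],[0,0,0.13,0,0,0,0.6],[0,0,0.17,0,0,0,0.6],[0,0,0.2,0,0,0,0.6],[0,0,0.21,0,0,0,0.6],[0,0,0.21,0,0,0,0.6],[0,0,0.21,0,0,0,0.5]]'
python3 -m pendant '[[0,0,0,0,0,0,0.4],[0,0,0,0,0,0,0.3],[0,0,0,0,0,0,0.2],[0,0,0,0,0,0,0.1],[0,0,0,0,0,0,0],[0,0,0,0,0,0,0],[0,0,0,0,0,0,0],[0,0,0,0,0,0,0]]'
python3 - <<'E'
from h import *
togo([.469,.114,.076],[.998,-.065])
# arc targets: shift/0.3 in tool axes from the shut grasp, tool y=box +x, z down
for a in np.arange(0,1.33,.11): print(round(a,2),'y',round(.195*(1-np.cos(a))/.3,4),'z',round(-.195*np.sin(a)/.3,4))
E
```

```text
t: 11.77
tcp_pos: [0.4695, 0.1139, 0.076]
orientation: [2.293, 2.147, 0.001]
force: [0.7, -1.1, 0.8]
finger_gap: 0.043
grip_force: 0.0
t: 12.43
tcp_pos: [0.4693, 0.1139, 0.0762]
orientation: [2.293, 2.147, 0.0]
force: [-2.2, 0.1, 6.1]
finger_gap: 0.0078
grip_force: 58.5
t 12.43 tcp [0.4693 0.1139 0.0762] F [-2.2  0.1  6.1] gap 0.0078 grip 58.5
shift [ 0.0004 -0.001   0.0005] turn [ 0.0001 -0.     -0.0002]
0.0 y 0.0 z -0.0
0.11 y 0.0039 z -0.0714
0.22 y 0.0157 z -0.1418
0.33 y 0.0351 z -0.2106
0.44 y 0.0619 z -0.2769
0.55 y 0.0959 z -0.3397
0.66 y 0.1365 z -0.3985
0.77 y 0.1834 z -0.4525
0.88 y 0.2359 z -0.501
0.99 y 0.2934 z -0.5434
1.1 y 0.3552 z -0.5793
1.21 y 0.4205 z -0.6082
1.32 y 0.4887 z -0.6297
```

```bash
python3 -m pendant '[[0,0.0001,-0.01,0,0,0,0],[0,0.0007,-0.03,0,0,0,0],[0,0.002,-0.051,0,0,0,0],[0,0.0039,-0.0714,0,0,0,0],[0,0.0066,-0.093,0,0,0,0],[0,0.0098,-0.112,0,0,0,0],[0,0.0128,-0.128,0,0,0,0],[0,0.0157,-0.1418,0,0,0,0]]'
python3 -c "
from h import *
togo([.469,.114,.076],[.998,-.065]); s=sensors.observe(); print(s['torque'])"
```

```text
t: 13.1
tcp_pos: [0.4737, 0.1136, 0.1186]
orientation: [-2.293, -2.147, 0.001]
force: [2.2, 1.1, -4.8]
finger_gap: 0.008
grip_force: 58.3
t 13.1 tcp [0.4737 0.1136 0.1186] F [ 2.2  1.1 -4.8] gap 0.008 grip 58.3
shift [ 0.0005 -0.0156  0.1419] turn [-0.0001  0.     -0.0002]
[ 0.08479957  0.13282651 -0.00475512]
```

```bash
python3 -m pendant '[[0,0.0042,-0.0175,0,0,0,0],[0,0.0088,-0.035,0,0,0,0],[0,0.0139,-0.052,0,0,0,0],[0,0.0194,-0.0688,0,0,0,0],[0,0.0255,-0.086,0,0,0,0],[0,0.032,-0.1025,0,0,0,0],[0,0.0389,-0.119,0,0,0,0],[0,0.0462,-0.1351,0,0,0,0]]'
python3 -m pendant '[[0,0.0078,-0.016,0,0,0,0],[0,0.0161,-0.032,0,0,0,0],[0,0.0248,-0.0475,0,0,0,0],[0,0.034,-0.0628,0,0,0,0],[0,0.0435,-0.078,0,0,0,0],[0,0.0535,-0.093,0,0,0,0],[0,0.0639,-0.1075,0,0,0,0],[0,0.0746,-0.1216,0,0,0,0]]'
python3 -c "
from h import *
togo([.469,.114,.076],[.998,-.065]); s=sensors.observe(); print(s['torque'])"
```

```text
t: 13.77
tcp_pos: [0.4867, 0.1127, 0.1587]
orientation: [-2.292, -2.146, 0.003]
force: [-5.0, 1.3, -0.2]
finger_gap: 0.0077
grip_force: 58.4
t: 14.43
tcp_pos: [0.5078, 0.1113, 0.1955]
orientation: [-2.29, -2.145, 0.007]
force: [-12.9, 0.4, 7.3]
finger_gap: 0.0075
grip_force: 58.6
t 14.43 tcp [0.5078 0.1113 0.1955] F [-12.9   0.4   7.3] gap 0.0075 grip 58.6
shift [ 0.0009 -0.1274  0.3991] turn [-0.0018  0.0002 -0.    ]
[-0.02266195  2.30618238 -0.00778139]
```

```bash
python3 -m pendant '[[0,0.006,-0.018,0,0,0,0],[0,0.016,-0.032,0,0,0,0],[0,0.027,-0.0465,0,0,0,0],[0,0.0389,-0.06,0,0,0,0],[0,0.0515,-0.073,0,0,0,0],[0,0.0644,-0.0855,0,0,0,0],[0,0.0776,-0.0975,0,0,0,0],[0,0.0914,-0.1085,0,0,0,0]]'
python3 - <<'E'
from h import *
togo([.469,.114,.076],[.998,-.065]); s=sensors.observe(); print(s['torque'])
im,d=vision.get_image('side'); im2,d2=vision.get_image('scene')
cv2.imwrite('pics/s3.png',np.hstack([cv2.resize(im[60:310,170:370],(400,500)),cv2.resize(im2[60:310,230:430],(400,500))]))
E
```

```text
t: 15.1
tcp_pos: [0.5375, 0.1092, 0.2283]
orientation: [-2.293, -2.147, 0.001]
force: [-4.0, -1.7, 1.3]
finger_gap: 0.0074
grip_force: 58.7
t 15.1 tcp [0.5375 0.1092 0.2283] F [-4.  -1.7  1.3] gap 0.0074 grip 58.7
shift [ 0.0011 -0.2285  0.5079] turn [-0.0002  0.0001 -0.0002]
[-0.16436414  0.93477507  0.02538444]
```

View pics/s3.png

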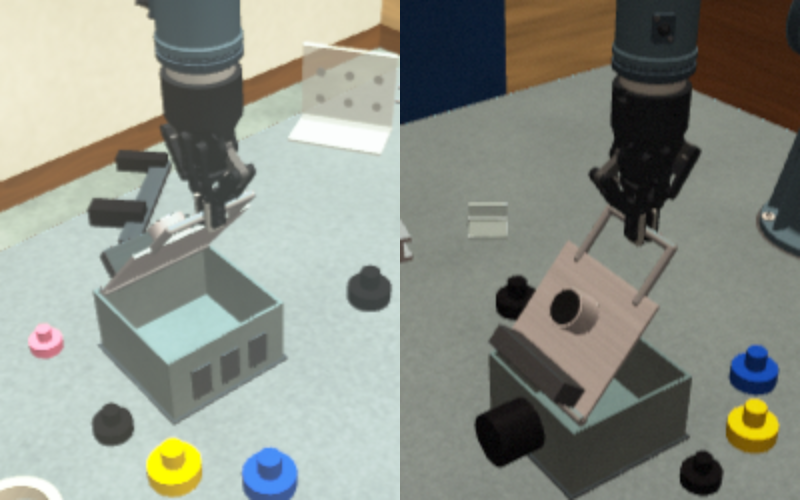

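The flap follows, about half open with the handle in the fingers, and the cap stands on the bench (side crop at 368,288; scene crop at 515,297). I continue.

```bash
python3 -m pendant '[[0,0.014,-0.011,0,0,0,0],[0,0.028,-0.0218,0,0,0,0],[0,0.0425,-0.0324,0,0,0,0],[0,0.0575,-0.0424,0,0,0,0],[0,0.0725,-0.0518,0,0,0,0],[0,0.088,-0.061,0,0,0,0],[0,0.104,-0.07,0,0,0,0],[0,0.1193,-0.0783,0,0,0,0]]'
python3 -c "
from h import *
togo([.469,.114,.076],[.998,-.065]); s=sensors.observe(); print(s['torque'])"
```

```text
t: 15.87
tcp_pos: [0.5729, 0.1068, 0.2532]
orientation: [2.292, 2.147, -0.001]
force: [-8.2, -1.4, 10.7]
finger_gap: 0.0076
grip_force: 58.8
t 15.87 tcp [0.5729 0.1068 0.2532] F [-8.2 -1.4 10.7] gap 0.0076 grip 58.8
shift [ 0.0016 -0.3472  0.5907] turn [ 0.      0.0002 -0.0001]
[-0.27945293  1.73220249 -0.02348376]
```

```bash
python3 -m pendant '[[0,0.01,-0.0095,0,0,0,0],[0,0.025,-0.017,0,0,0,0],[0,0.041,-0.0235,0,0,0,0],[0,0.056,-0.0295,0,0,0,0],[0,0.0705,-0.0351,0,0,0,0],[0,0.083,-0.0395,0,0,0,0],[0,0.093,-0.0428,0,0,0,0],[0,0.1,-0.045,0,0,0,0]]'
python3 -m pendant '[[0,0.008,-0.0027,0,0,0,0],[0,0.017,-0.0055,0,0,0,0],[0,0.026,-0.008,0,0,0,0],[0,0.033,-0.0102,0,0,0,0],[0,0.038,-0.0117,0,0,0,0],[0,0.0405,-0.0125,0,0,0,0],[0,0.0415,-0.0127,0,0,0,0],[0,0.0415,-0.0127,0,0,0,0]]'
python3 - <<'E'
from h import *
togo([.469,.114,.076],[.998,-.065]); s=sensors.observe(); print(s['torque'],s['orientation'])
ex=np.array([.9979,-.065]); o=np.array([.584,.1065])
for n in ('scene','side'):
    im,d=vision.get_image(n); cv2.imwrite(f'pics/f_{n}.png',im)
    for r in finder.outline_of(n,'flap')[:1]:
        p=cloud(n,d,np.array(r['region'])); bx=(p[:,:2]-o)@ex; by=(p[:,:2]-o)@np.array([.065,.9979])
        np.save(f'f_{n}.npy',np.c_[bx,by,p[:,2]]); print(n,r['confidence'],len(p))
        q=np.c_[bx,by,p[:,2]]
        # RANSAC plane through the plate, fit in x-z (front face for side cam is inner)
        q=q[(q[:,2]>.11)&(q[:,2]<.3)]
        best=None; rng=np.random.default_rng(0)
        for _ in range(400):
            i,j=rng.choice(len(q),2,False); v=q[j,[0,2]]-q[i,[0,2]]; L=np.hypot(*v)
            if L<.04: continue
            nv=np.array([-v[1],v[0]])/L; c=abs((q[:,[0,2]]-q[i,[0,2]])@nv)<.0025
            if best is None or c.sum()>best.sum(): best=c
        w=q[best][:,[0,2]]; m=w.mean(0); v=np.linalg.svd(w-m,full_matrices=False)[2][0]; v=v*np.sign(v[1])
        print('flap angle',np.arctan2(v[1],-v[0]),'inliers',best.sum(),len(q),'x at z=.095',m[0]+v[0]/v[1]*(.095-m[1]))
E
```

```text
t: 16.53
tcp_pos: [0.6038, 0.1048, 0.2662]
orientation: [2.292, 2.146, 0.002]
force: [-4.2, -1.0, 6.9]
finger_gap: 0.0076
grip_force: 61.7
t: 17.2
tcp_pos: [0.6161, 0.1039, 0.2693]
orientation: [2.292, 2.146, 0.002]
force: [-1.0, -2.4, 5.4]
finger_gap: 0.0078
grip_force: 62.6
t 17.2 tcp [0.6161 0.1039 0.2693] F [-1.  -2.4  5.4] gap 0.0078 grip 62.6
shift [ 0.0016 -0.4928  0.6432] turn [ 0.0006  0.0001 -0.0002]
[-0.39368698  0.30635136 -0.07625576] [2.29206110e+00 2.14600007e+00 1.68566883e-03]
scene 0.77 4041
flap angle 1.3305690490265392 inliers 2383 3959 x at z=.095 0.08254796454313289
side 0.71 2672
flap angle 1.3166561664216057 inliers 2228 2431 x at z=.095 0.07719200888292735
```

The measured angle is 1.331 and 1.317 by camera and 1.326 by kinematics. I ease back under 1 mm, settle and check.

```bash
python3 -m pendant '[[0,-0.001,0,0,0,0,0],[0,-0.002,0,0,0,0,0],[0,-0.003,0,0,0,0,0],[0,-0.003,0,0,0,0,0],[0,-0.003,0,0,0,0,0],[0,-0.003,0,0,0,0,0],[0,-0.003,0,0,0,0,0],[0,-0.003,0,0,0,0,0]]'
python3 - <<'E'
from h import *
togo([.469,.114,.076],[.998,-.065])
im,_=vision.get_image('side'); im2,_=vision.get_image('scene')
cv2.imwrite('pics/end.png',np.hstack([cv2.resize(im[60:310,170:370],(400,500)),cv2.resize(im2[60:310,230:430],(400,500))]))
E
```

```text
t: 18.07
tcp_pos: [0.6149, 0.104, 0.2689]
orientation: [2.292, 2.147, 0.001]
force: [-3.2, -3.0, 6.0]
finger_gap: 0.0074
grip_force: 62.7
t 18.07 tcp [0.6149 0.104  0.2689] F [-3.2 -3.   6. ] gap 0.0074 grip 62.7
shift [ 0.0017 -0.488   0.6426] turn [ 0.0004  0.0001 -0.0002]
```

View pics/end.png

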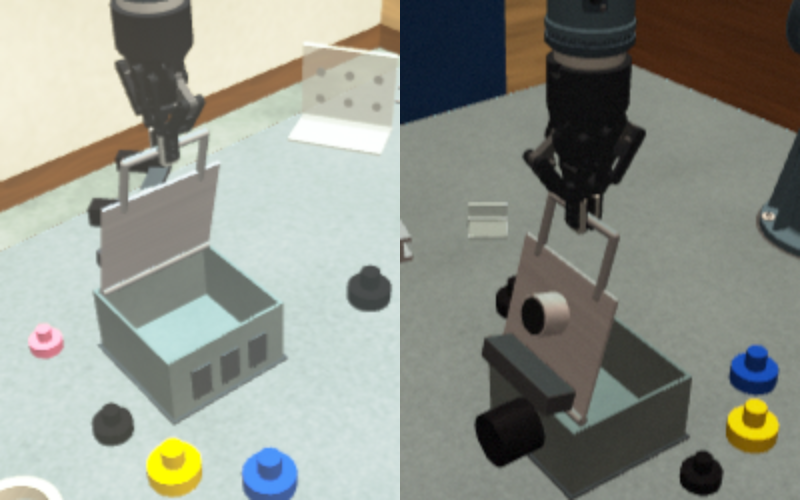

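The flap is held just short of upright, gripped by the handle at (165,150) in the side crop. The cap stands upright on the bench at (368,288), and the other things are where they were.

```bash
python3 -c "
from workcell import job; print(job.hand_in())"
```

```text
the job is handed in; nothing more can be done
None
```

I handed the job in at about 18 s: the cap stands open side down on the bench, released, and the gripper holds the flap still by its handle at about 1.32 rad, with no bystander touched.

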